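# Lower a leaded-glass panel on the bench lift by cracking its release valve

### The arm

A 7-joint arm with a two-finger parallel gripper is mounted at the origin on the work surface. World frame = base frame: x ahead of the robot, y to its left, z up, the work surface at z = 0. Lengths are in m, angles in rad, forces in N, time in s.
With the tool pointing down it reaches from about 0.425 to 1.025 m from the base axis. Payload 9.4 kg.
Tool frame: the origin (TCP) lies at the very end of the fingers, on their centre line; the grasp point (between the pads) lies 19 mm behind it; z points along the fingers, y is the direction in which the jaws open and shut (so a half turn about z gives the same grasp; the last joint's range is limited). The gripper opens to 93 mm and grips with 3 to 60 N. Pads are 15 mm wide; open, the fingers measure 128 mm over their backs; the gripper's body (75 mm by 188 mm) begins 65 mm behind the grasp point.
Start: joints at [1.047, 0.599, -0.003, 1.599, 0.002, 0.943, -0.08], TCP at [0.313, -0.654, 0.219] pointing down, gripper open.
Joint ranges: [-2.57, 2.57], [-0.35, 1.97], [-1.29, 1.29], [0.11, 2.56], [-1.05, 4.19], [0.11, 1.86], [-2.63, 2.63]. Speed limits (rad/s): [2.22, 2.22, 3.01, 3.01, 3.14, 3.14, 3.14].

### API

Orientations are given as a unit quaternion [w, x, y, z].
In Python, from plant import arm gives the robot as it stands. Calls block until the motion is done:
- arm.move_pose(position, orientation): joint-space move of the TCP to a pose.
- arm.move_l(position, orientation=None, rate=0.15, guard=None): straight line of the TCP; orientation=None keeps the orientation; rate is the mean speed in m/s. With guard (N) it stops when the force on the tool has changed by that much, and returns True; else False.
- arm.movej(angles): joint-space move.
- arm.grip(opening, effort=None): finger opening in m; effort is the grip in N (None keeps the last); returns when the fingers have stopped.
- arm.hold(seconds).
- arm.ik(position, orientation): joint angles nearest the present ones, or None.
- arm.read_state(): the state.
- arm.read_camera(name): name is "scene" or "side" or "wrist"; returns the picture (400x640x3 uint8, red, green, blue); there is no depth.
- arm.camera_params(name): a dict with "mtx" (3x3 intrinsics, pixels), "R" (3x3) and "t" (3): a world point X has camera coordinates R X + t. Camera axes: x right, y down, z forward; pixel columns grow to the right and rows downward; lengths in m; the calibration is good to about 2 mm. A picture is of the moment at which its call begins: read the wrist's pose just before it. camera_params takes no time and is no camera call; for the wrist camera it gives the pose at the moment of the call.
A pose or a line that the arm cannot do raises arm.IKError and nothing moves.
- arm.hand_in(): hands the job in, once; it reports no verdict.
The state is a dict: "time": time; "joint_pos": joint angles; "qd": joint speeds; "joint_efforts": joint torques, N m; "eef_pos": TCP position; "eef_rot": TCP orientation; "ft_force": force on the tool from outside, world axes, zero at the start; "ft_torque": the same for the moment, N m; "width": finger opening in m.
Only numpy, scipy, OpenCV 4.12 (cv2) and the standard library are available. Lean on these libraries where they do the work, as an engineer would, in place of code of your own. Each camera call takes 0.05 s, during which the arm holds its last target.

### The job

Pick up the orange-handled valve key, fit it fully down over the square brass stem of the bench lift's release valve without forcing it, and with the key crack the valve open (anticlockwise) just far enough that the platform sinks slowly, never faster than 2 cm a second, until the stained-glass panel lies flat on the two wooden rails. Then turn the valve clockwise until it is closed again, without overtightening it, and leave the key standing on the stem. Touch neither the glass, the platform nor the bare stem with the robot, and leave the other things on the bench where they are.

Things in the scene. Friction and masses are not known exactly. Their poses are not given: they have to be found in the camera images.
- key_grip (a point): Loose valve key, 0.22 kg, standing upright on the bench. Point: centre of its orange handle paddle, 56 mm along the key's x, 16 mm thick along its y, 38 mm tall, 85 mm above the key's underside. z up. Below it a round steel shank 16 mm thick, then a dark square socket 34 x 34 x 28 mm tall, sides parallel to the key's x and y.
- key_foot (a point): Centre of the key's underside, 85 mm below key_grip: mouth of its square socket hole, 16 mm wide, 22 mm deep, closed above, mouth chamfered 2 mm, sides parallel to the key's x and y. Fully seated, this point is 6 mm above stem (hole's end on the stem's top).
- stem (a point): Foot of the brass valve stem, on the valve's axis, 50 mm above the bench on the teal pump block (64 x 64 mm). Stem 14 mm square, 28 mm tall (last 3 mm narrowed to 10), rising from a disc 44 mm wide, 4 mm thick. x, y parallel to its sides, turning with the valve; z up. The key fits in any quarter turn, 1 mm play a side, so about 0.15 rad of free play either way in turning.
- valve (a joint): Valve opening, rad: 0 = closed on its rigid seat, grows anticlockwise seen from above, stop at 1.5. Stiff: 0.05 to 0.25 N m to turn; stays where left. The platform holds below 0.1; it starts to sink at an opening between 0.1 and 0.65 that depends on the unknown load and friction; each further 0.1 rad then adds about 12 mm/s. Closing stops it.
- ram (a joint): How far the lift's platform has sunk since the start, m: 0 = as found, grows downward, bottoms at 0.063, driven by its own weight. After 38 to 58 mm its top reaches the rails' tops and the panel comes to rest on them; freed of the panel it sinks slower, or stops there.
- platform (a point): Centre of the top of the lift's platform (100 x 90 mm, cork face, 8 mm thick), which the panel lies on at the start, 38 to 58 mm above rest.
- rest (a point): Midway between the tops of the two wooden rest rails, 75 mm above the bench, at the middle of the lift (base 220 x 250 mm, fixed). Rails 150 mm long along the lift's x, 18 mm wide, centred 75 mm to either side along its y. The valve's axis is 205 mm from here along the lift's +y.
- panel_center (a point): Centre of the loose stained-glass panel, 130 (x) x 190 (y) x 6 mm, 0.16 kg, coloured glass with lead lines, lying on the raised platform at the start; 3 mm above rest once it lies on the rails. Fragile.
Mind the look-alikes: they are no part of the job. There is more than one size of the part that bears key_grip; the job needs the middle-sized.

How it is judged:
On the way, in this order (a step that is already met when the one before it is completed fails the run):
1. the key is fully down on the valve stem (z of key_foot in the frame of stem between -0.001 and 0.01 m and horizontal distance between key_foot and stem below 0.004 m and angle between the z axis of key_foot and the z axis of stem, either way round below 0.12 rad), for 0.2 s.
2. with the key on the stem the valve is cracked open and the platform has sunk 15 mm (all of step 1 and value of joint ram above 0.015 m and value of joint valve above 0.1 rad), for 0.1 s.
3. the panel lies flat on the rails (z of panel_center in the frame of rest between 0.0005 and 0.0045 m and horizontal distance between panel_center and rest below 0.02 m and angle between panel_center's own z axis and vertical below 0.03 rad), for 0.2 s.
At the end, for the whole second after the job is handed in: Panel at rest, flat on both rails (its centre 0.5-4.5 mm above the rail tops and within 20 mm of the middle, tilt under 0.03 rad), valve closed (under 0.08 rad), key upright on the stem (underside under 10 mm above its foot, within 4 mm of its axis) (all of step 1 and all of step 3 and value of joint valve below 0.08 rad and linear speed of panel below 0.01 m/s); the robot touches nothing.
It fails at once if the platform sinks faster than 2 cm a second (velocity of joint ram above 0.02 m/s).
It fails at once if the key is forced on the valve stem: their contact forces add up to more than 80 N (pressing, side load or overtightening) (contact force between key and valve above 80 N).
It fails at once if the robot touches the glass panel (contact force between any of the fingers, the arm and panel above 0.5 N).
It fails at once if the robot touches the platform or the bare stem (contact force between any of the fingers, the arm and valve above 1 N or contact force between any of the fingers, the arm and ram above 1 N).
It fails at once if another thing on the bench is disturbed by more than 3 cm (distance of any of solder_spool, foil_roll, flux_jar, flux_brush, copper_rest, offcut, offcut2, tool_pot from where it was at the start of the episode above 0.03 m).
It also fails if it takes over 72 s, if anything falls off the work surface, if the arm or the gripper's body presses on something with over 40 N, if the wrist force passes 120 N, or if a joint passes its speed limit or range.

## Working session

There is one attempt and no reset: what is moved stays moved. The work goes in short steps, each a Python script; the robot and the scene stay as the last script left them, time stands still between calls to the robot, and variables do not carry over. Pictures are saved under pics/ and viewed, and the job is handed in when it is done.

```bash
ls; mkdir -p pics; python3 - <<'E'
from plant import arm
import cv2
for n in ["scene","side","wrist"]:
    p=arm.camera_params(n); im=arm.read_camera(n); cv2.imwrite(f"pics/{n}0.png",im[:,:,::-1])
    print(n,p)
s=arm.read_state(); print(s)
E
```

```text
pics
scene {'mtx': array([[485.89080244,   0.        , 328.78857832],
       [  0.        , 485.89080244, 197.58981482],
       [  0.        ,   0.        ,   1.        ]]), 'R': array([[-0.50259043,  0.8645208 ,  0.00257625],
       [ 0.48106837,  0.2821433 , -0.83004119],
       [-0.71831475, -0.41593141, -0.55769614]]), 't': array([ 0.12833754, -0.21535307,  1.55325233])}
side {'mtx': array([[499.36280977,   0.        , 309.10553152],
       [  0.        , 499.36280977, 197.66853079],
       [  0.        ,   0.        ,   1.        ]]), 'R': array([[-0.89007457, -0.45553216,  0.01605322],
       [-0.33165219,  0.62305893, -0.70838153],
       [ 0.31268847, -0.63583648, -0.70564715]]), 't': array([0.56460472, 0.15954601, 0.94710909])}
wrist {'mtx': array([[333.26864457,   0.        , 321.02713865],
       [  0.        , 333.26864457, 200.3628646 ],
       [  0.        ,   0.        ,   1.        ]]), 'R': array([[ 4.32530573e-01, -9.01619267e-01,  3.15676981e-05],
       [-8.69596152e-01, -4.17158991e-01,  2.64160763e-01],
       [-2.38159265e-01, -1.14285058e-01, -9.64478662e-01]]), 't': array([-0.72472076, -0.03195098,  0.39068151])}
{'time': 0.15, 'joint_pos': array([ 1.04730608,  0.59996468, -0.00253895,  1.59992484,  0.00180191,
        0.94291673, -0.07979767]), 'qd': array([ 4.80908501e-05, -8.51709046e-04, -1.53196348e-03, -8.89688508e-04,
       -4.30867710e-04, -1.31020426e-03, -3.89825719e-04]), 'joint_efforts': array([ 3.02307744e-03, -7.65593934e+01,  1.49939507e+00, -2.52564919e+01,
       -5.22382557e-02,  1.48682669e-02,  1.30573203e-04]), 'eef_pos': array([ 0.31308495, -0.65350966,  0.21794917]), 'eef_rot': array([-5.74539916e-04,  9.75144294e-01,  2.21569943e-01, -1.92035581e-04]), 'ft_force': array([-0.62240725, -0.34621885, -0.15005775]), 'ft_torque': array([ 0.01349272, -0.00843519,  0.00761697]), 'width': 0.09305814202764222}
```

View pics/scene0.png

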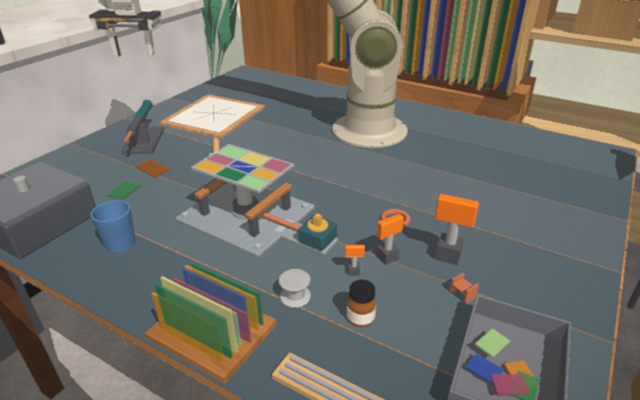

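View pics/side0.png

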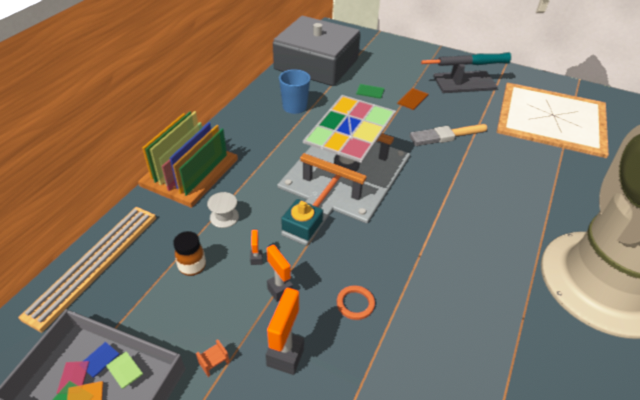

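View pics/wrist0.png

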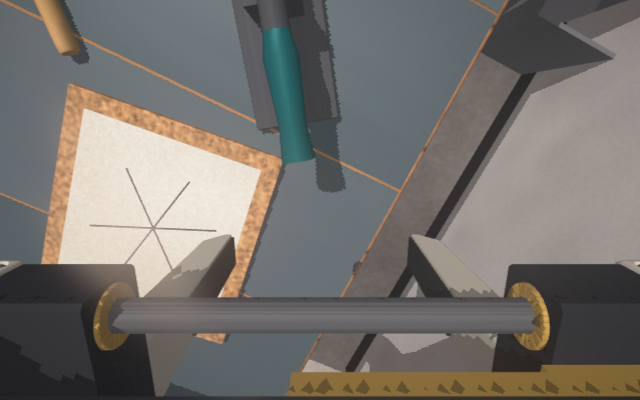

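Three orange-handled keys show up: small at scene (354,257), middle at (390,238) and large at (456,225). By size, the middle one at (390,238) scene / (280,270) side is the one I need. I'll confirm it in enlarged crops.

```bash
python3 - <<'E'
import cv2,numpy as np
a=cv2.imread("pics/scene0.png")[185:285,290:490]; b=cv2.imread("pics/side0.png")[190:380,230:330]
cv2.imwrite("pics/c1.png",cv2.resize(a,None,fx=4,fy=4,interpolation=cv2.INTER_CUBIC))
cv2.imwrite("pics/c2.png",cv2.resize(b,None,fx=3,fy=3,interpolation=cv2.INTER_CUBIC))
E
```

```text
(no output)
```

View pics/c1.png

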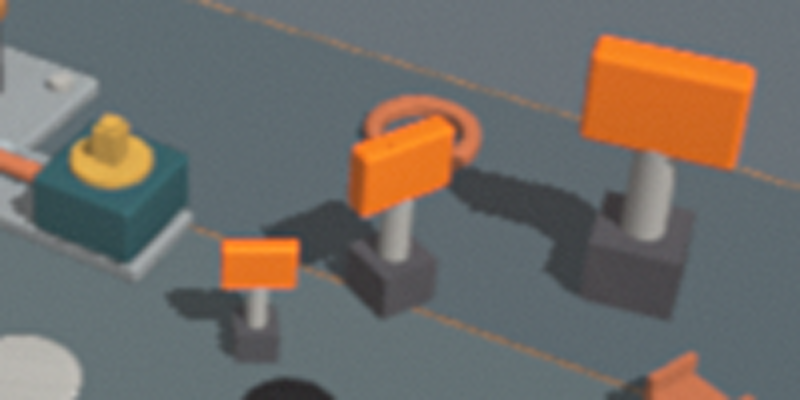

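View pics/c2.png

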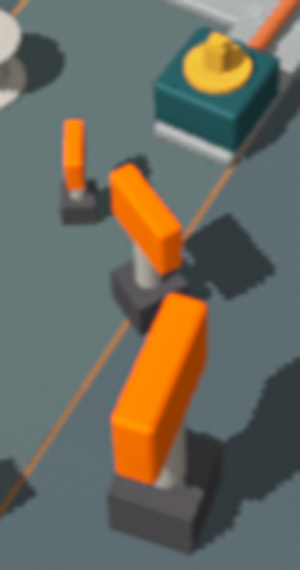

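The crop confirms it: the middle key's socket is about the size of the stem's fit, between the small one (left) and the large one (right). Next I'll triangulate the key and the valve.

```bash
cat > h.py <<'E'
import numpy as np, cv2
from scipy.optimize import least_squares
def proj(p,X):
    c=np.asarray(X)@p["R"].T+p["t"]; u=c@p["mtx"].T; return u[:,:2]/u[:,2:]
def onz(p,uv,z):
    d=p["R"].T@np.linalg.inv(p["mtx"])@np.array([uv[0],uv[1],1.]); C=-p["R"].T@p["t"]
    return C+d*(z-C[2])/d[2]
def tri(ps,uvs):
    P=[p["mtx"]@np.c_[p["R"],p["t"]] for p in ps]
    X=cv2.triangulatePoints(P[0],P[1],np.array(uvs[0],float).reshape(2,1),np.array(uvs[1],float).reshape(2,1))
    return (X[:3]/X[3]).ravel()
def Rz(a): c,s=np.cos(a),np.sin(a); return np.array([[c,-s],[s,c]])
E
python3 - <<'E'
from plant import arm
from h import *
S=arm.camera_params("scene");D=arm.camera_params("side")
sc=lambda x,y:(290+x/4-.375,185+y/4-.375); sd=lambda x,y:(230+x/3-.33,190+y/3-.33)
print("stem top",tri([S,D],[sc(110,122),sd(224,44)]), "want z .078")
print("key paddle ~",tri([S,D],[sc(403,166),sd(147,220)]))
print("disc centre z.054", onz(S,sc(112,160),.054), onz(D,sd(218,70),.054))
# block top corners z=.05
for n,p,f,c in [("scene",S,sc,[(37,178),(127,222),(187,152)]),("side",D,sd,[(155,85),(237,113),(277,72),(205,30)])]:
    print(n,[onz(p,f(*q),.05).round(4).tolist() for q in c])
# key socket top corners z=.028 (scene), paddle top
print("sock",[onz(S,sc(*q),.028).round(4).tolist() for q in [(351,247),(383,281),(436,262)]])
print("paddle bottom z.066",[onz(S,sc(*q),.066).round(4).tolist() for q in [(362,214),(450,182)]])
print("paddle top z.104",[onz(S,sc(*q),.104).round(4).tolist() for q in [(353,152),(358,156),(452,124),(440,118)]])
print("paddle top side",[onz(D,sd(*q),.104).round(4).tolist() for q in [(112,172),(128,165),(180,232),(163,240)]])
print("panel",[tri([S,D],q).round(4).tolist() for q in [[(230,145),(346,96)],[(293,164),(398,109)],[(256,188),(364,159)],[(192,165),(305,135)]]])
E
```

```text
stem top [0.56775462 0.1528248  0.0759717 ] want z .078
key paddle ~ [0.53683083 0.30851844 0.08660712]
disc centre z.054 [0.57092295 0.1554348  0.054     ] [0.56983587 0.15730223 0.054     ]
scene [[0.6004, 0.1263, 0.05], [0.6081, 0.1871, 0.05], [0.5395, 0.1842, 0.05]]
side [[0.6018, 0.1853, 0.05], [0.5431, 0.182, 0.05], [0.5362, 0.1372, 0.05], [0.5967, 0.125, 0.05]]
sock [[0.5429, 0.2861, 0.028], [0.5594, 0.3122, 0.028], [0.5315, 0.3298, 0.028]]
paddle bottom z.066 [[0.559, 0.2974, 0.066], [0.5116, 0.3257, 0.066]]
paddle top z.104 [[0.5607, 0.2907, 0.104], [0.5624, 0.2943, 0.104], [0.5135, 0.3241, 0.104], [0.5118, 0.3167, 0.104]]
paddle top side [[0.5646, 0.2991, 0.104], [0.5591, 0.2903, 0.104], [0.5095, 0.3185, 0.104], [0.5152, 0.3277, 0.104]]
panel [[0.5824, -0.0577, 0.1961], [0.4733, -0.0005, 0.1751], [0.5239, -0.0467, 0.0574], [0.6644, -0.0589, 0.1331]]
```

```bash
cat >> h.py <<'E'
def q(psi): return [0,float(np.cos(psi/2)),float(np.sin(psi/2)),0]
def psi_of(s):
    w=s["eef_rot"]; return 2*np.arctan2(w[2],w[1])
E
python3 - <<'E'
from plant import arm
from h import *
p=arm.camera_params("wrist"); s=arm.read_state()
C=-p["R"].T@p["t"]; d=C-s["eef_pos"]; ps=psi_of(s); r=Rz(ps)
print("cam in tool-x/y' frame",r.T@d[:2],d[2])
for psi in (-.53,2.61):
  for P in ([.536,.307,.07],[.57,.155,.13]):
    for dp in (-.8,0,.8):
      j=arm.ik(P,q(psi+dp)); print(psi,P,dp,None if j is None else np.round(j,2))
E
```

```text
cam in tool-x/y' frame [ 7.27658261e-02 -7.65426648e-05] 0.1674279699283438
-0.53 [0.536, 0.307, 0.07] -0.8 [ 0.04  0.93 -1.11  1.92  1.03  1.    1.82]
-0.53 [0.536, 0.307, 0.07] 0 [-0.79  0.68  0.27  1.98 -0.34  0.53 -2.38]
-0.53 [0.536, 0.307, 0.07] 0.8 [-0.64  0.66  0.04  1.97 -0.05  0.51 -1.86]
-0.53 [0.57, 0.155, 0.13] -0.8 [-1.    0.84  1.11  2.03 -0.98  0.94 -2.25]
-0.53 [0.57, 0.155, 0.13] 0 [-0.48  0.56  0.18  2.   -0.17  0.6  -2.29]
-0.53 [0.57, 0.155, 0.13] 0.8 [-0.35  0.55 -0.02  1.99  0.02  0.6  -1.68]
2.61 [0.536, 0.307, 0.07] -0.8 [-0.37  0.69 -0.37  1.95  0.43  0.58 -0.78]
2.61 [0.536, 0.307, 0.07] 0 [-0.27  0.71 -0.53  1.94  0.58  0.64 -0.13]
2.61 [0.536, 0.307, 0.07] 0.8 [-0.22  0.73 -0.6   1.94  0.65  0.67  0.61]
2.61 [0.57, 0.155, 0.13] -0.8 [-0.09  0.58 -0.4   1.97  0.36  0.66 -0.48]
2.61 [0.57, 0.155, 0.13] 0 [ 0.04  0.62 -0.6   1.97  0.52  0.72  0.17]
2.61 [0.57, 0.155, 0.13] 0.8 [ 0.15  0.67 -0.79  1.96  0.66  0.79  0.83]
```

```bash
python3 - <<'E'
from plant import arm
from h import *
s=arm.read_state(); e=s["eef_pos"]
arm.move_l([e[0],e[1],.32],rate=.3)
arm.move_pose([.555,.23,.27],q(2.61))
p=arm.camera_params("wrist"); im=arm.read_camera("wrist"); np.save("w1.npy",np.r_[p["mtx"].ravel(),p["R"].ravel(),p["t"]])
cv2.imwrite("pics/w1.png",im[:,:,::-1]); print(arm.read_state()["time"],arm.read_state()["eef_pos"])
E
```

```text
3.9 [0.55538079 0.22931365 0.26990715]
```

View pics/w1.png

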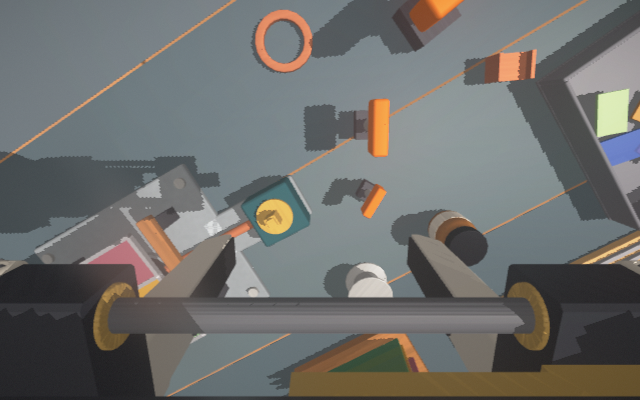

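The middle key's paddle is at about (378,127), with the small one at (373,200). The stem is at (274,217). I'll enlarge both areas.

```bash
python3 - <<'E'
import cv2
im=cv2.imread("pics/w1.png")
cv2.imwrite("pics/w1k.png",cv2.resize(im[90:165,330:400],None,fx=8,fy=8,interpolation=cv2.INTER_CUBIC))
cv2.imwrite("pics/w1v.png",cv2.resize(im[170:250,234:314],None,fx=7,fy=7,interpolation=cv2.INTER_CUBIC))
E
```

```text
(no output)
```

View pics/w1k.png

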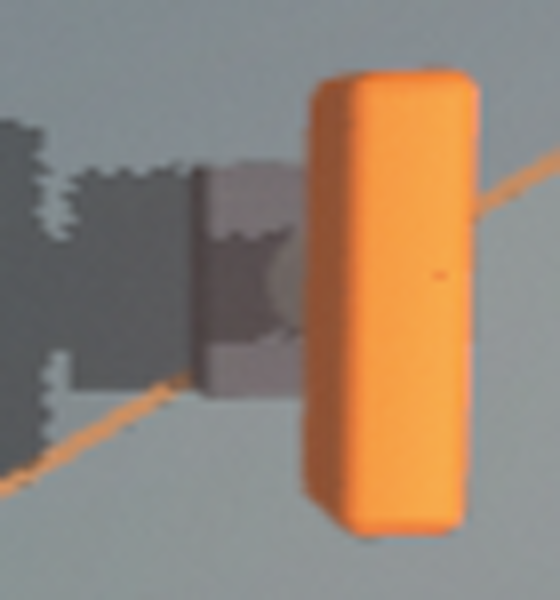

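View pics/w1v.png

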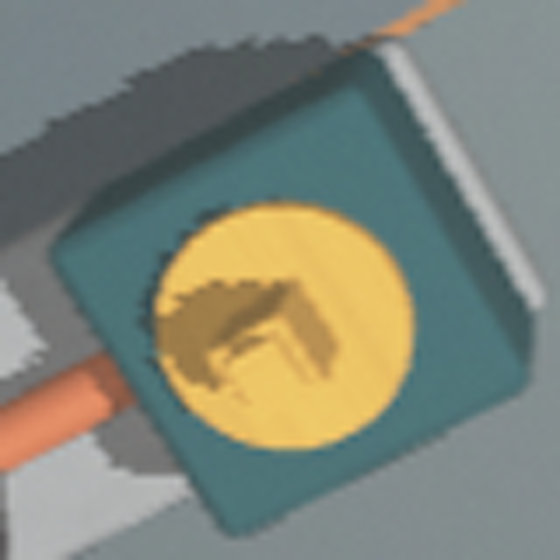

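```bash
python3 - <<'E'
from plant import arm
from h import *
S=np.load("w1.npy"); W=dict(mtx=S[:9].reshape(3,3),R=S[9:18].reshape(3,3),t=S[18:])
k=lambda x,y:(330+(x+.5)/8-.5,90+(y+.5)/8-.5); v=lambda x,y:(234+(x+.5)/7-.5,170+(y+.5)/7-.5)
c=[onz(W,k(*a),.104)[:2] for a in [(358,74),(477,74),(466,530),(350,530)]]
print(np.round(c,4),np.mean(c,0)); d=c[3]-c[0]; e=c[2]-c[1]; print(np.linalg.norm(d),np.linalg.norm(e),np.arctan2(d[1],d[0]),np.arctan2(e[1],e[0]), np.linalg.norm(c[1]-c[0]),np.linalg.norm(c[2]-c[3]))
print("disc",onz(W,v(285,326),.054))
arm.move_pose([.569,.156,.165],q(2.61))
p=arm.camera_params("wrist"); im=arm.read_camera("wrist"); np.save("w2.npy",np.r_[p["mtx"].ravel(),p["R"].ravel(),p["t"]])
cv2.imwrite("pics/w2.png",im[:,:,::-1]); print(arm.read_state()["time"])
uv=proj(p,np.array([[.57,.156,.078]]))[0]; print(uv); u,w=int(uv[0]),int(uv[1])
cr=im[w-50:w+50,u-60:u+60,::-1]; print(u-60,w-50)
cv2.imwrite("pics/w2c.png",cv2.resize(cv2.convertScaleAbs(cr,alpha=1.3,beta=-40),None,fx=6,fy=6,interpolation=cv2.INTER_CUBIC))
E
```

```text
[[0.5099 0.3146]
 [0.5172 0.3269]
 [0.565  0.3005]
 [0.5576 0.288 ]] [0.53742308 0.3075033 ]
0.05458864358455901 0.054594790177665733 -0.508396405735671 -0.503386528635479 0.01423272014801694 0.014506284234701745
disc [0.57114752 0.15369147 0.054     ]
4.5333
[320.48207764 205.84795641]
260 155
```

View pics/w2c.png

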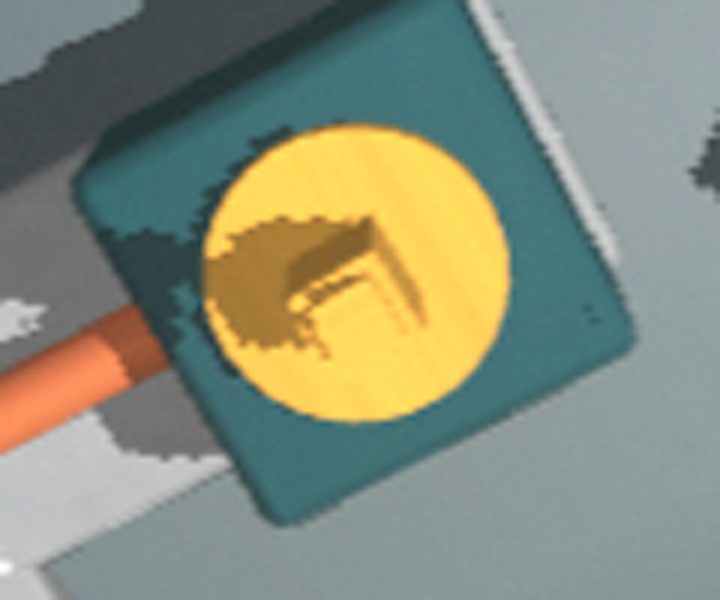

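```bash
python3 - <<'E'
from h import *
S=np.load("w2.npy"); W=dict(mtx=S[:9].reshape(3,3),R=S[9:18].reshape(3,3),t=S[18:])
v=lambda x,y:(260+(x+.5)/6-.5,155+(y+.5)/6-.5)
f=lambda x,y,z:onz(W,v(x,y),z)[:2]
print("disc",f(357,274,.054)); 
o=f(373,217,.054);A=f(287,270,.054)-o;B=f(424,322,.054)-o
for X in(A,B): print(np.linalg.norm(X),np.arctan2(X[1],X[0]))
C=[f(*a,.05) for a in [(78,185),(285,525),(635,345)]]
for i in(0,1): X=C[i+1]-C[i]; print("block",np.linalg.norm(X),np.arctan2(X[1],X[0]))
print("block centre",(C[0]+C[2])/2)
# predicted stem wireframe overlay for yaw candidates
im=cv2.imread("pics/w2.png"); big=cv2.resize(im[155:255,260:380],None,fx=6,fy=6,interpolation=cv2.INTER_CUBIC)
c=f(357,274,.054); 
outs=[]
for yaw in (0.0,0.07,0.14):
    b=big.copy()
    for h,z in((7,.054),(7,.075),(5,.078)):
        P=np.array([[-h,-h],[h,-h],[h,h],[-h,h]])/1000@Rz(yaw).T+c
        uv=(proj(W,np.c_[P,np.full(4,z)])-[260,155]+.5)*6-.5
        cv2.polylines(b,[np.round(uv).astype(int)],True,(0,0,255) if z<.06 else (255,0,0) if h==7 else (0,255,0),1)
    outs.append(b[150:400,200:500])
cv2.imwrite("pics/ov.png",cv2.resize(np.hstack(outs),None,fx=.88,fy=.88))
E
```

```text
disc [0.57108454 0.1539474 ]
0.01474124073563393 -1.536763072671386
0.017436603323814085 -0.0897324042216794
block 0.06067618281067611 -0.024200350375728805
block 0.059626972331821314 1.541490425234888
block centre [0.57115784 0.15433229]
```

View pics/ov.png

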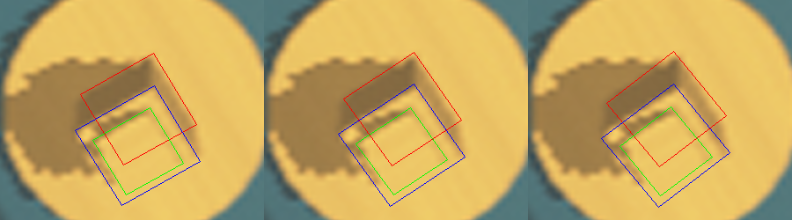

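Measurements: key at (0.5374, 0.3075) with yaw -0.506, paddle top 55x14 mm seen, which fits. The stem axis is at (0.571, 0.154) with yaw about -0.03, and the block centre agrees. Next I'll grasp the key.

```bash
python3 - <<'E'
from plant import arm
from h import *
ps=np.pi-.506
arm.move_l([.569,.156,.24],rate=.3)
arm.move_pose([.5374,.3075,.2],q(ps))
arm.grip(.06,60)
print(arm.move_l([.5374,.3075,.067],rate=.1,guard=8))
s=arm.read_state();print(s["eef_pos"],s["ft_force"])
arm.grip(.0,60)
s=arm.read_state();print(s["time"],s["eef_pos"],s["width"],s["ft_force"],s["ft_torque"])
im=arm.read_camera("scene");cv2.imwrite("pics/s3.png",cv2.resize(im[150:300,290:490,::-1],None,fx=4,fy=4))
E
```

```text
False
[0.53771461 0.30770573 0.06762388] [0.26827513 0.19290537 0.11250869]
8.6 [0.53741167 0.30750928 0.06699239] 0.015768686686172182 [ 0.55271635  0.05143966 -0.97937469] [-0.04087414 -0.20264919  0.01258817]
```

View pics/s3.png

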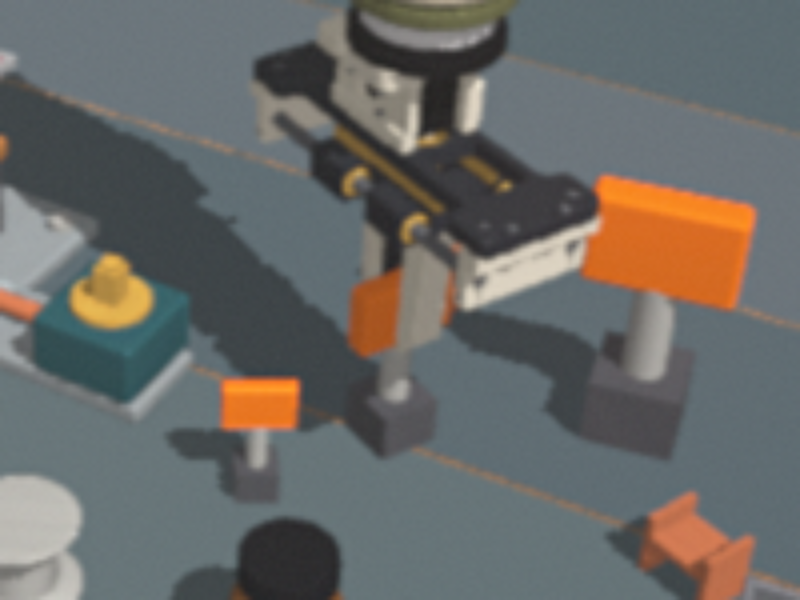

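```bash
python3 - <<'E'
from plant import arm
from h import *
arm.move_l([.5374,.3075,.24],rate=.2)
ps=np.pi/2-.03
arm.move_pose([.571,.154,.24],q(ps))
for d in (0,.4,.8,1.2): print(np.round(arm.ik([.571,.154,.123],q(ps+d)),2))
arm.move_l([.571,.154,.16],rate=.1)
s=arm.read_state();print(s["time"],s["eef_pos"],s["width"],s["ft_force"],s["joint_pos"].round(2))
for n in("scene","side","wrist"):
    p=arm.camera_params(n); im=arm.read_camera(n); cv2.imwrite(f"pics/{n}4.png",im[:,:,::-1])
    if n!="wrist":
        u=proj(p,np.array([[.571,.154,.09]]))[0].astype(int); c=im[u[1]-50:u[1]+50,u[0]-50:u[0]+50,::-1]; print(u-50); cv2.imwrite(f"pics/{n}4c.png",cv2.resize(c,None,fx=6,fy=6,interpolation=cv2.INTER_CUBIC))
E
```

```text
[ 0.01  0.61 -0.54  1.97  0.49  0.69 -0.87]
[ 0.07  0.64 -0.64  1.97  0.56  0.72 -0.54]
[ 0.12  0.66 -0.73  1.96  0.64  0.76 -0.21]
[ 0.18  0.69 -0.83  1.96  0.71  0.81  0.12]
11.3083 [0.57132064 0.15431814 0.16047206] 0.015867809191905363 [ 0.62841848  0.13323594 -2.56122966] [ 0.03  0.57 -0.58  1.94  0.44  0.76 -0.83]
[266 160]
[252 148]
```

View pics/scene4c.png

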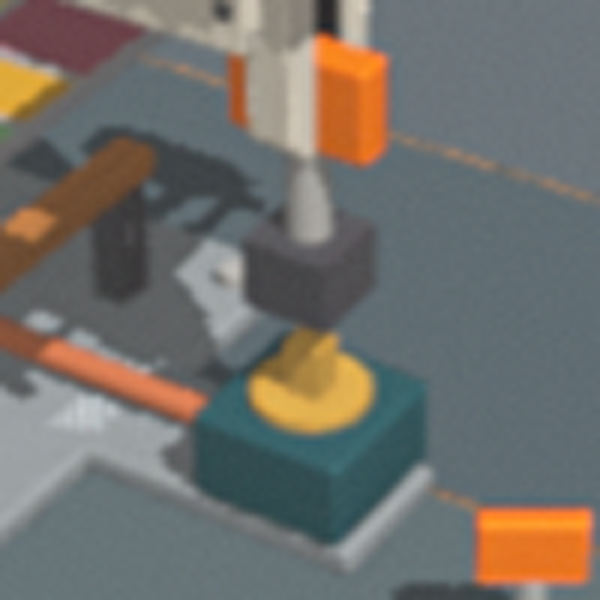

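View pics/side4c.png

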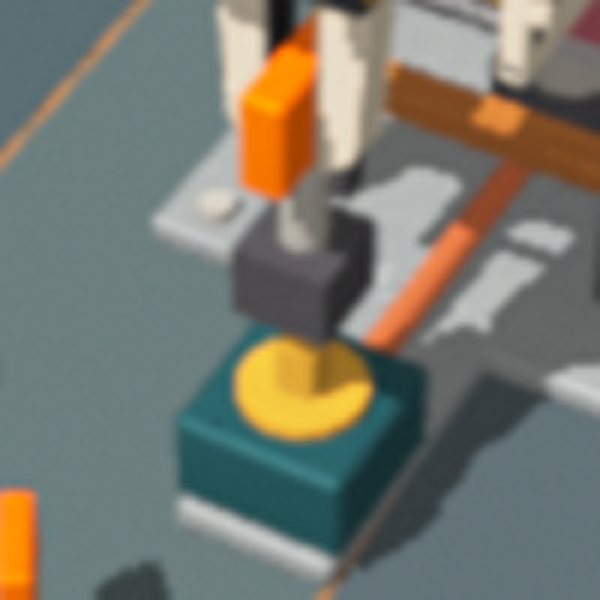

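View pics/wrist4.png

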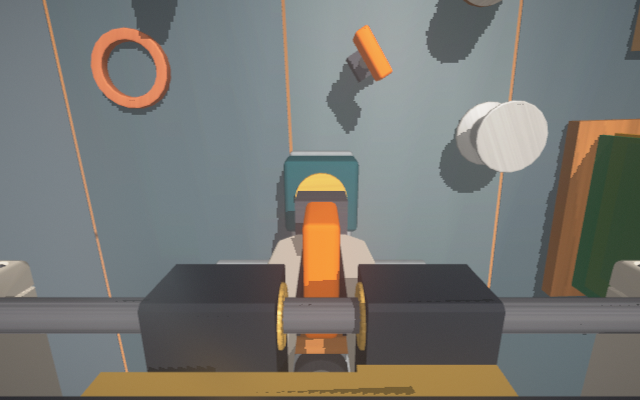

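The key hangs upright and is aligned with the stem in both views: shank at column 311 against disc 312 in scene, and 302 against 303 in side. Now a guarded descent.

```bash
python3 - <<'E'
from plant import arm
from h import *
for z in (.146,.138,.130,.1235):
    g=arm.move_l([.571,.154,z],q(np.pi/2-.03),rate=.03,guard=12)
    s=arm.read_state();print(g,s["time"],s["eef_pos"].round(4),s["width"].round(4),s["ft_force"].round(2),s["ft_torque"].round(2))
    if g: break
E
```

```text
Traceback (most recent call last):
AttributeError: 'float' object has no attribute 'round'
```

```bash
python3 - <<'E'
from plant import arm
from h import *
for z in (.146,.138,.130,.1235):
    g=arm.move_l([.571,.154,z],q(np.pi/2-.03),rate=.03,guard=12)
    s=arm.read_state();print(g,s["time"],s["eef_pos"].round(4),s["width"],s["ft_force"].round(2),s["ft_torque"].round(2))
    if g: break
E
```

```text
False 12.325 [0.5711 0.154  0.1461] 0.01580097279605444 [-0.13 -0.71 -2.5 ] [-0.01 -0.11  0.02]
False 12.7417 [0.5709 0.154  0.1377] 0.01577851148669555 [ 0.6   0.59 -2.16] [-0.03 -0.04  0.06]
False 13.1583 [0.5709 0.154  0.1298] 0.01595803276133819 [-0.44  0.24 -1.77] [-0.06 -0.02 -0.01]
False 13.525 [0.5709 0.154  0.1233] 0.015695085807207153 [ 0.07 -0.13 -1.9 ] [-0.04 -0.11  0.07]
```

```bash
cat >> h.py <<'E'
class Track:
    """panel descent (m) from masked template ECC in scene+side views"""
    def __init__(s,arm):
        s.arm=arm; s.ref={}
        for n,(x0,y0,x1,y1) in {"scene":(192,140,296,192),"side":(300,92,402,164)}.items():
            try: im=cv2.imread(f"pics/{n}0.png")[:,:,::-1]
            except Exception: raise
            s.ref[n]=((x0,y0,x1,y1),cv2.cvtColor(np.ascontiguousarray(im),cv2.COLOR_RGB2GRAY).astype(np.float32),arm.camera_params(n))
        s.last=0.
    def sat(s,im): return im
    def meas(s,names=("side",)):
        out=[]
        for n in names:
            (x0,y0,x1,y1),ref,p=s.ref[n]
            g=cv2.cvtColor(s.arm.read_camera(n),cv2.COLOR_RGB2GRAY).astype(np.float32)
            c=np.array([[.570,-.051,.13],[.570,-.051,.12]]); d=(proj(p,c)[1]-proj(p,c)[0])/10 # px per mm
            T=ref[y0:y1,x0:x1]; W=g[y0-6:y1+34,x0-10:x1+10]
            r=cv2.matchTemplate(W,T,cv2.TM_CCOEFF_NORMED); _,mx,_,(u,v)=cv2.minMaxLoc(r)
            def sub(a,i):
                if 0<i<len(a)-1: 
                    den=a[i-1]-2*a[i]+a[i+1]; return i+.5*(a[i-1]-a[i+1])/den
                return i
            du=sub(r[v,:],u)-10; dv=sub(r[:,u],v)-6
            out.append(((du*d[0]+dv*d[1])/(d@d),mx))
        return out
E
python3 - <<'E'
from plant import arm
from h import *
T=Track(arm)
p=arm.camera_params("side"); print(proj(p,np.array([[.570,-.051,.13],[.57,-.051,.12]])))
print(T.meas(("scene","side")))
g=arm.move_l([.571,.154,.1215],rate=.02,guard=5)
s=arm.read_state();print(g,s["time"],s["eef_pos"].round(4),s["ft_force"].round(2),s["ft_torque"].round(2))
print(T.meas(("scene","side"))); print(arm.read_state()["time"])
for n in("scene","side"):
    im=arm.read_camera(n); cv2.imwrite(f"pics/{n}5.png",im[:,:,::-1])
E
```

```text
[[347.78907939 125.82947333]
 [347.45999919 129.59832634]]
[(np.float64(0.5761750747596934), 0.7428493499755859), (np.float64(-2.2413388711743343), 0.3938989043235779)]
False 13.875 [0.5712 0.1541 0.1227] [-3.41 -1.66 11.86] [-0.42  0.78  0.03]
[(np.float64(0.5775089917935854), 0.743404746055603), (np.float64(-1.9610165717456407), 0.40083828568458557)]
13.975
```

View pics/side5.png

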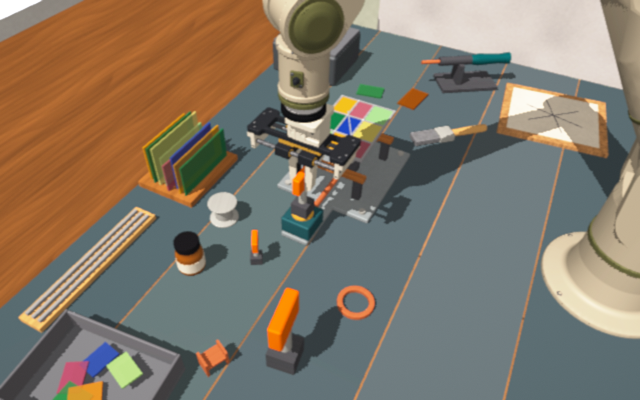

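View pics/scene5.png

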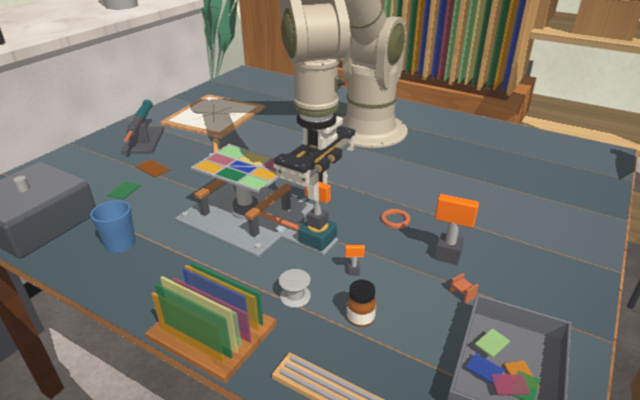

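The key is fully seated: it bottoms at TCP z 0.1227, against 0.123 predicted. Now I'll refine the panel tracker to an interior chromaticity template in the scene view and open the valve in small steps.

```bash
cat > t2.py <<'E'
from h import *
BOX=(206,152,252,180)
def chroma(im):
    f=cv2.resize(im[100:260,150:330].astype(np.float32),None,fx=4,fy=4,interpolation=cv2.INTER_CUBIC)
    return (f/(f.sum(2,keepdims=True)+30)).astype(np.float32)
class Tr:
    def __init__(s,arm):
        s.arm=arm; p=arm.camera_params("scene")
        c=proj(p,np.array([[.566,-.051,.13],[.566,-.051,.08]])); s.d=(c[1]-c[0])/50
        s.ref=chroma(cv2.imread("pics/scene5.png")[:,:,::-1])
        x0,y0,x1,y1=BOX; s.o=((x0-150)*4,(y0-100)*4,(x1-150)*4,(y1-100)*4)
        s.T=s.ref[s.o[1]:s.o[3],s.o[0]:s.o[2]]
    def __call__(s):
        t=s.arm.read_state()["time"]; g=chroma(s.arm.read_camera("scene"))
        a,b,c,e=s.o; W=g[b-20:e+100,a-30:c+30]
        r=cv2.matchTemplate(W,s.T,cv2.TM_CCOEFF_NORMED); _,mx,_,(u,v)=cv2.minMaxLoc(r)
        sub=lambda q,i: i+.5*(q[i-1]-q[i+1])/(q[i-1]-2*q[i]+q[i+1]) if 0<i<len(q)-1 else i
        D=np.array([sub(r[v,:],u)-30,sub(r[:,u],v)-20])/4
        return t,float(D@s.d/(s.d@s.d)),float(mx)
E
python3 - <<'E'
from plant import arm
from t2 import *
tr=Tr(arm); print(tr.d, [np.round(tr(),3) for _ in range(2)])
p0=np.pi/2-.03; P=[.571,.154,.1233]
arm.move_l(P,rate=.02); 
s=arm.read_state();print(s["time"],s["eef_pos"].round(4),s["ft_force"].round(2),s["ft_torque"].round(2))
for k in range(1,5):
    arm.move_l(P,q(p0+.05*k),rate=.05); m=tr(); s=arm.read_state()
    print(k,np.round(m,3),round(psi_of(s)-p0,3),s["ft_force"].round(1),s["ft_torque"].round(2))
    if m[1]>1.2: break
E
```

```text
[0.04290599 0.37344007] [array([ 1.4075e+01, -1.0000e-03,  1.0000e+00]), array([ 1.4125e+01, -1.0000e-03,  1.0000e+00])]
14.425 [0.5711 0.154  0.1233] [ 1.26  0.25 -2.2 ] [-0.03 -0.08 -0.01]
1 [ 1.4675e+01 -4.0000e-03  1.0000e+00] 0.048 [-0.1  0.2 -3. ] [-0.03 -0.04 -0.01]
2 [ 1.4975e+01 -3.0000e-03  1.0000e+00] 0.098 [-0.1  1.2 -2.1] [-0.05 -0.06 -0.03]
3 [ 1.5275e+01 -3.0000e-03  1.0000e+00] 0.148 [-0.5  0.3 -2.1] [-0.   -0.19  0.01]
4 [ 1.5575e+01 -2.0000e-03  1.0000e+00] 0.198 [ 0.4  1.2 -1.3] [ 0.21 -0.36 -0.02]
```

```bash
python3 - <<'E'
from plant import arm
from t2 import *
tr=Tr(arm); p0=np.pi/2-.03; P=[.571,.154,.1233]; L=[]
for k in range(5,20):
    arm.move_l(P,q(p0+.05*k),rate=.05); m=tr(); s=arm.read_state(); L.append(m)
    print(k,np.round(m,3),round(psi_of(s)-p0,3),s["ft_force"].round(1),s["ft_torque"].round(2))
    if m[1]>.25: break
if m[1]>.25:
    for i in range(3): arm.hold(.1); print(np.round(tr(),3))
E
```

```text
5 [1.5875e+01 1.0000e-03 1.0000e+00] 0.248 [ 0.7  1.1 -1.9] [ 0.32 -0.56  0.02]
6 [1.6175e+01 1.0000e-02 1.0000e+00] 0.298 [ 2.4  2.1 -0.5] [ 0.42 -0.65  0.03]
7 [16.475  0.024  1.   ] 0.348 [ 2.   1.7 -1.8] [ 0.45 -0.68 -0.02]
8 [16.775  0.542  0.997] 0.398 [ 3.1  1.7 -1.4] [ 0.54 -0.79 -0.05]
[16.925  0.725  0.997]
[17.075  0.762  0.997]
[17.225  0.775  0.997]
```

```bash
python3 - <<'E'
from plant import arm
from t2 import *
tr=Tr(arm); p0=np.pi/2-.03; P=[.571,.154,.1233]; a=.40; last=tr()
for k in range(8):
    a+=.025
    arm.move_l(P,q(p0+a),rate=.05); arm.hold(.1); m=tr(); s=arm.read_state()
    v=(m[1]-last[1])/(m[0]-last[0]); last=m
    print(np.round(m,3),"v",round(v,2),round(psi_of(s)-p0,3),s["ft_force"].round(1),s["ft_torque"].round(2))
    if v>3: break
for i in range(2):
    arm.hold(.15); m=tr(); print(np.round(m,3),(m[1]-last[1])/(m[0]-last[0])); last=m
E
```

```text
[17.675  2.006  0.997] v 3.07 0.425 [ 3.7  2.1 -2.2] [ 0.8  -1.14 -0.04]
[17.875  2.858  0.997] 4.26071273188704
[18.075  3.629  0.994] 3.855851824150798
```

```bash
python3 - <<'E'
from plant import arm
from t2 import *
tr=Tr(arm); p0=np.pi/2-.03; P=[.571,.154,.1233]; a=.45; last=tr()
arm.move_l(P,q(p0+a),rate=.05)
for k in range(9):
    arm.hold(.3); m=tr(); v=(m[1]-last[1])/(m[0]-last[0]); last=m
    print(np.round(m,3),"v",round(v,2))
    if v>12: arm.move_l(P,q(p0+a-.1),rate=.05); print("back"); break
s=arm.read_state(); print(s["ft_force"].round(1),s["ft_torque"].round(2),s["eef_pos"].round(4))
im=arm.read_camera("scene"); cv2.imwrite("pics/s6.png",im[:,:,::-1])
E
```

```text
[18.725  8.495  0.992] v 7.58
[19.075 11.379  0.989] v 8.24
[19.425 14.2    0.985] v 8.06
[19.775 17.056  0.98 ] v 8.16
[20.125 19.933  0.978] v 8.22
[20.475 22.662  0.976] v 7.8
[20.825 25.51   0.975] v 8.14
[21.175 28.23   0.975] v 7.77
[21.525 31.058  0.976] v 8.08
[ 4.2  3.7 -1.5] [ 0.93 -1.28 -0.04] [0.5711 0.1541 0.1234]
```

View pics/s6.png

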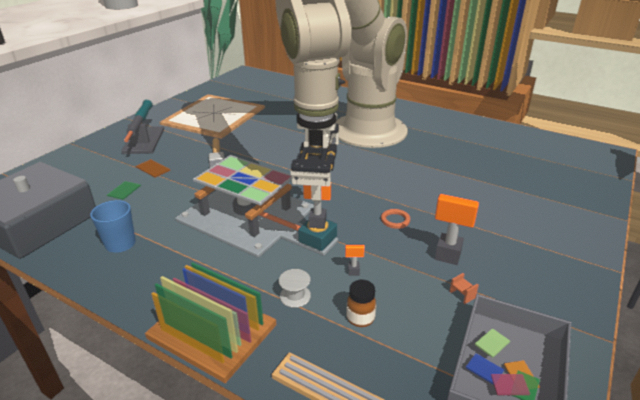

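It's sinking steadily at about 8 mm/s, and 31 mm is done with the panel still level. Continuing until it rests.

```bash
python3 - <<'E'
from plant import arm
from t2 import *
tr=Tr(arm); last=tr(); n=0
for k in range(20):
    arm.hold(.25); m=tr(); v=(m[1]-last[1])/(m[0]-last[0]); last=m
    print(np.round(m,3),"v",round(v,2))
    n=n+1 if abs(v)<.7 else 0
    if n>=3: break
for c in("scene","side"):
    im=arm.read_camera(c); cv2.imwrite(f"pics/{c}7.png",im[:,:,::-1])
a=cv2.imread("pics/scene7.png")[120:260,170:350]; cv2.imwrite("pics/s7c.png",cv2.resize(a,None,fx=4,fy=4,interpolation=cv2.INTER_CUBIC))
a=cv2.imread("pics/side7.png")[80:230,260:420]; cv2.imwrite("pics/d7c.png",cv2.resize(a,None,fx=4,fy=4,interpolation=cv2.INTER_CUBIC))
E
```

```text
[21.925 34.26   0.981] v 7.78
[22.225 36.618  0.981] v 7.86
[22.525 38.926  0.984] v 7.69
[22.825 41.155  0.985] v 7.43
[23.125 43.555  0.989] v 8.0
[23.425 45.847  0.989] v 7.64
[23.725 48.193  0.991] v 7.82
[24.025 50.421  0.99 ] v 7.43
[24.325 52.696  0.988] v 7.58
[24.625 55.003  0.989] v 7.69
[24.925 55.642  0.99 ] v 2.13
[25.225 55.649  0.99 ] v 0.02
[25.525 55.649  0.99 ] v -0.0
[25.825 55.65   0.99 ] v 0.0
```

View pics/s7c.png

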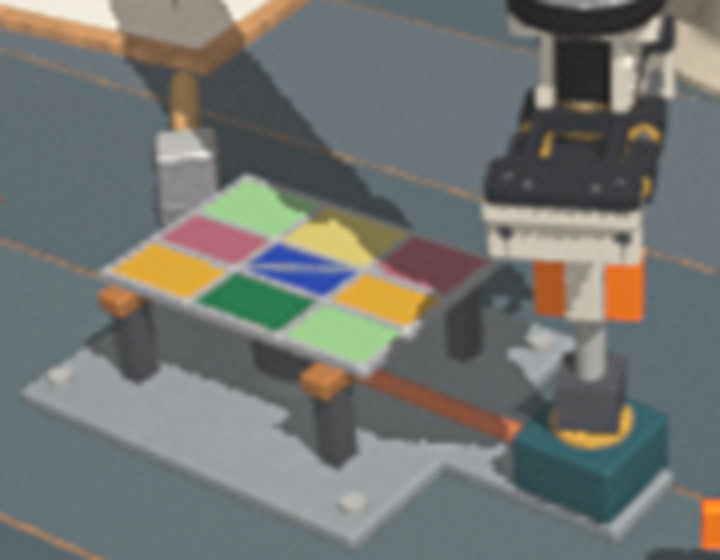

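View pics/d7c.png

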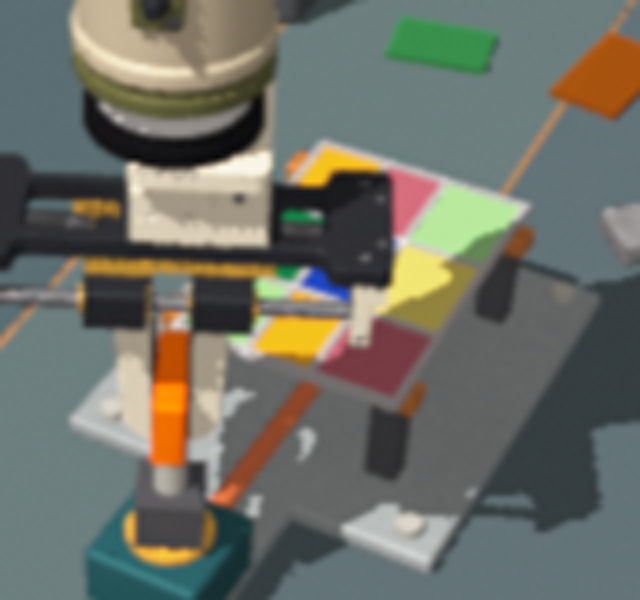

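The panel dropped 55.6 mm, which is within the 38–58 mm range, and has stopped dead on the rails. Now I'll close the valve clockwise in small steps, watching the torque for the seat.

```bash
python3 - <<'E'
from plant import arm
from t2 import *
p0=np.pi/2-.03; P=[.571,.154,.1233]; a=.45
def tz(n=6):
    r=[]
    for _ in range(n): arm.hold(.02); s=arm.read_state(); r.append(np.r_[s["ft_force"],s["ft_torque"]])
    return np.mean(r,0)
while a>-.06:
    a-= .05 if a>.06 else .025
    arm.move_l(P,q(p0+a),rate=.05); f=tz(); print(round(a,3),round(psi_of(arm.read_state())-p0,4),f[:3].round(1),f[3:].round(3))
    if f[5]>.15: break
print(arm.read_state()["time"])
E
```

```text
0.4 0.4013 [ 3.3  3.6 -2.5] [ 0.98  -1.121 -0.019]
0.35 0.3516 [ 2.8  3.1 -3.3] [ 0.848 -0.934 -0.006]
0.3 0.3015 [ 1.9  1.6 -2.8] [ 0.39  -0.659 -0.013]
0.25 0.2515 [ 1.4  0.3 -2.5] [ 0.08  -0.479  0.021]
0.2 0.2017 [ 1.1  0.3 -2.8] [ 0.025 -0.469  0.021]
0.15 0.1518 [ 1.6  0.6 -2.7] [ 0.187 -0.574 -0.   ]
0.1 0.1019 [ 2.7  1.2 -3.4] [ 0.387 -0.853  0.027]
0.05 0.0517 [ 3.5  2.  -4.5] [ 0.532 -1.095  0.083]
0.025 0.0259 [ 4.1  2.1 -4.6] [ 0.645 -1.289  0.101]
0.0 0.0006 [ 4.5  2.1 -5.1] [ 0.677 -1.369  0.109]
-0.025 -0.0248 [ 4.4  2.6 -5.1] [ 0.705 -1.36   0.124]
-0.05 -0.0498 [ 4.6  2.5 -4.8] [ 0.702 -1.391  0.101]
-0.075 -0.0748 [ 5.   2.8 -4.9] [ 0.703 -1.38   0.119]
30.525
```

```bash
python3 - <<'E'
from plant import arm
from t2 import *
p0=np.pi/2-.03; P=[.571,.154,.1233]; a=-.075
def tz(n=6):
    r=[]
    for _ in range(n): arm.hold(.02); s=arm.read_state(); r.append(np.r_[s["ft_force"],s["ft_torque"]])
    return np.mean(r,0)
while a>-.3:
    a-= .02
    arm.move_l(P,q(p0+a),rate=.05); f=tz(); print(round(a,3),round(psi_of(arm.read_state())-p0,4),f[:3].round(1),f[3:].round(3))
    if f[5]>.19 : break
print(arm.read_state()["time"])
E
```

```text
-0.095 -0.0947 [ 4.9  2.3 -5.2] [ 0.686 -1.409  0.147]
-0.115 -0.1148 [ 4.4  2.2 -4.7] [ 0.691 -1.378  0.129]
-0.135 -0.1348 [ 4.5  2.2 -4.7] [ 0.69  -1.394  0.135]
-0.155 -0.1548 [ 4.3  2.2 -5.3] [ 0.687 -1.405  0.135]
-0.175 -0.1748 [ 4.5  2.1 -5.3] [ 0.661 -1.388  0.147]
-0.195 -0.1948 [ 4.4  2.4 -5.1] [ 0.668 -1.375  0.141]
-0.215 -0.2146 [ 4.6  2.2 -5. ] [ 0.643 -1.371  0.194]
32.975
```

```bash
python3 - <<'E'
from plant import arm
from t2 import *
p0=np.pi/2-.03; P=[.571,.154,.1233]; a=-.215
def tz(n=8):
    r=[]
    for _ in range(n): arm.hold(.02); s=arm.read_state(); r.append(np.r_[s["ft_force"],s["ft_torque"]])
    return np.mean(r,0)
f=tz();print(f.round(3))
for i in range(3):
    a-= .01
    arm.move_l(P,q(p0+a),rate=.05); f=tz(); print(round(a,3),round(psi_of(arm.read_state())-p0,4),f[:3].round(1),f[3:].round(3))
    if f[5]>.24 : break
print(arm.read_state()["time"])
E
```

```text
[ 4.401  2.191 -5.059  0.632 -1.378  0.208]
-0.225 -0.2243 [ 4.2  2.4 -5.1] [ 0.658 -1.393  0.31 ]
33.4917
```

The torque rose sharply (0.14, 0.21, then 0.31 N m within 0.02 rad), so the valve is on its seat. I'll back off into the free play, release the key and retreat straight up.

```bash
python3 - <<'E'
from plant import arm
from t2 import *
p0=np.pi/2-.03; P=[.571,.154,.1233]; 
arm.move_l(P,q(p0-.08),rate=.05)
s=arm.read_state();print(s["ft_force"].round(1),s["ft_torque"].round(2))
arm.grip(.045)
s=arm.read_state();print(s["width"],s["ft_force"].round(1))
arm.move_l([.571,.154,.25],rate=.08)
s=arm.read_state();print(s["time"],s["eef_pos"],s["ft_force"].round(1))
p=arm.camera_params("wrist");np.save("w8.npy",np.r_[p["mtx"].ravel(),p["R"].ravel(),p["t"]])
for c in("scene","side","wrist"):
    im=arm.read_camera(c); cv2.imwrite(f"pics/{c}8.png",im[:,:,::-1])
a=cv2.imread("pics/scene8.png")[120:260,170:350]; cv2.imwrite("pics/s8c.png",cv2.resize(a,None,fx=4,fy=4,interpolation=cv2.INTER_CUBIC))
a=cv2.imread("pics/side8.png")[90:240,260:420]; cv2.imwrite("pics/d8c.png",cv2.resize(a,None,fx=4,fy=4,interpolation=cv2.INTER_CUBIC))
E
```

```text
[ 2.3  0.7 -2.2] [ 0.37 -0.73  0.02]
0.044975526360169035 [0.3 0.3 0.4]
36.2 [0.57079842 0.15389361 0.24952573] [ 0.6  0.5 -0. ]
```

View pics/s8c.png

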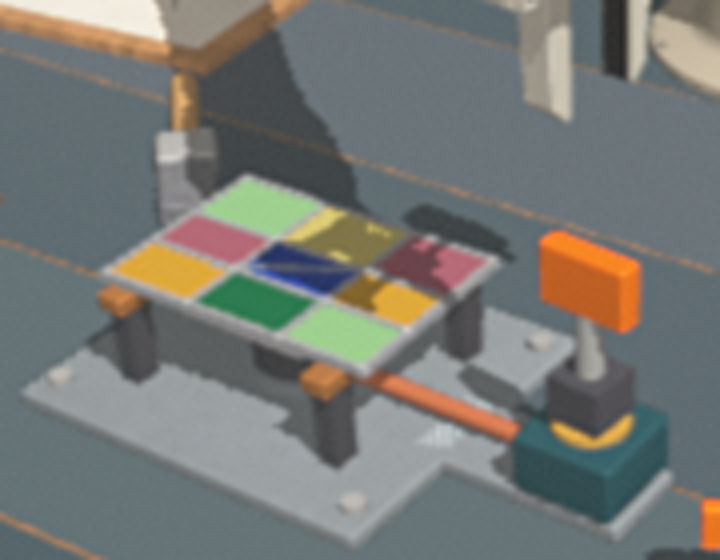

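View pics/d8c.png

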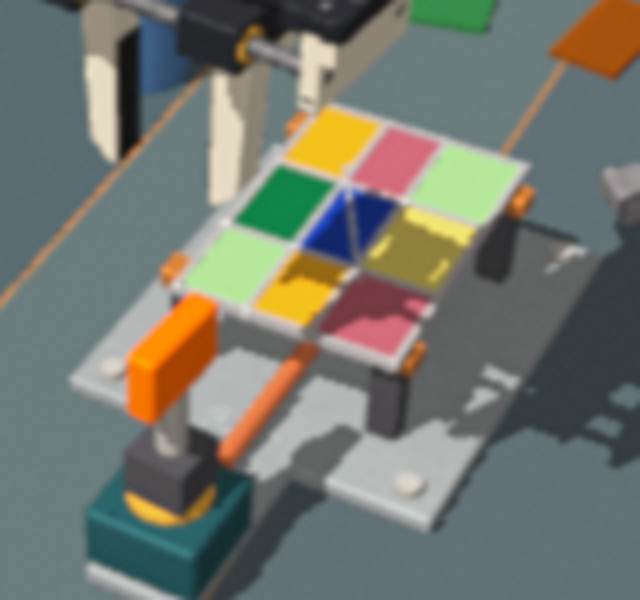

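View pics/wrist8.png

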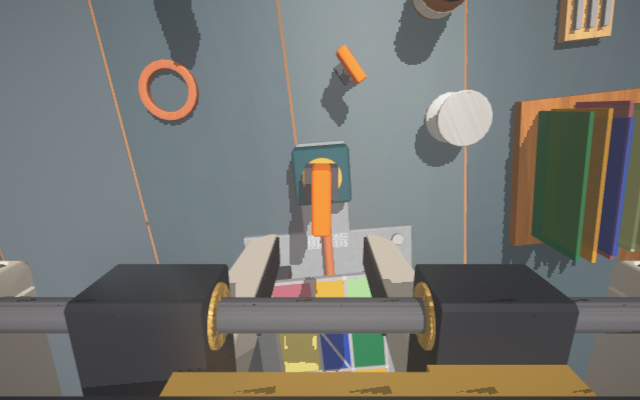

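```bash
python3 - <<'E'
from plant import arm
arm.hold(.3); arm.hand_in(); print(arm.read_state()["time"])
E
```

```text
the job is handed in; nothing more can be done
the job is handed in; nothing more can be done
```

The task is done and handed in after about 36.5 s of the 72 s allowed. The hand-in reported no verdict.

- **Key:** I gripped the middle-sized key of the three and lowered it onto the stem with almost no force. It bottomed at about 14 N with the tool at z 0.1227, against 0.123 predicted for a full seat.
- **Opening:** I turned the valve anticlockwise in small steps. The platform sank at about 4 mm/s, then held around 8 mm/s by camera tracking, well under the 2 cm/s limit. The panel stopped dead after 55.6 mm, which is within the expected 38–58 mm.
- **Closing:** I turned clockwise until the torque rose from a steady 0.14 to 0.31 N m within about 0.03 rad, which I took as the seat. Then I backed off into the free play, let go and lifted straight up.
- **Last pictures:** The panel looks flat on both rails, the key stands upright and fully down on the stem, the gripper is clear, and nothing else in view looks disturbed.

I could not read the valve angle directly, so "closed" rests on that torque rise. I also judged the panel's flatness and the undisturbed neighbours by eye rather than measuring them. None of the final checks disagreed. My first panel tracker matched poorly, so I replaced it before opening the valve.

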